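# Cover the inkstones after class

## Task

The calligraphy lesson is over and the four inkstones stand open on the desk: put every lid on the inkstone of its own shape and size, lying flat and squarely on the rim so that it closes the well. Set the lids down without dropping them, and leave the stones, the seal and the brass paperweight where they stand.

Things in the scene. Friction and masses are not known exactly. Their poses are not given: they have to be found in the camera images.
- stone_round_large: Open inkstone: round dish of dark grey slate, 92 mm across, 24 mm high, with a flat rim 11 mm wide round a shallow well. It stands loose on the table and weighs about 0.4 kg. The origin is the centre of its underside, z up. Its lid rests on the rim, with the lid's underside 24 mm above the stone's origin.
- stone_round_small: Open inkstone: round dish of dark grey slate, 62 mm across, 24 mm high, flat rim 9 mm wide round a shallow well; loose, about 0.17 kg. The origin is the centre of its underside, z up. Its lid's underside comes 24 mm above this origin.
- stone_oblong_large: Open inkstone: oblong block of purple-brown stone, 118 mm (x) by 64 mm (y), 26 mm high, flat rim 10 mm wide round a sunk well; loose, about 0.45 kg. The origin is the centre of its underside, z up. x runs along its length. Its lid's underside comes 26 mm above this origin.
- stone_oblong_small: Open inkstone: oblong block of purple-brown stone, 86 mm (x) by 48 mm (y), 26 mm high, flat rim 9 mm wide round a sunk well; loose, about 0.23 kg. The origin is the centre of its underside, z up. x runs along its length. Its lid's underside comes 26 mm above this origin.
- lid_round_large: Lid of the large round inkstone: dark grey slate disc 92 mm across and 10 mm thick, flat below, with a raised round grip in the middle of its top, 58 mm across and 14 mm high (24 mm high in all); take it by this grip. About 0.22 kg. The origin is the centre of its underside, z up. 
- lid_round_small: Lid of the small round inkstone: plain dark grey slate disc 62 mm across, 18 mm thick, flat below; about 0.13 kg. The origin is the centre of its underside, z up. 
- lid_oblong_large: Lid of the large oblong inkstone: red-brown rosewood slab with a small green jade inlay, 118 mm (x) by 64 mm (y), 20 mm thick, flat below; about 0.13 kg. The origin is the centre of its underside, z up. x runs along its length; either way round is right.
- lid_oblong_small: Lid of the small oblong inkstone: red-brown rosewood slab with a small green jade inlay, 86 mm (x) by 48 mm (y), 20 mm thick, flat below; about 0.07 kg. The origin is the centre of its underside, z up. x runs along its length; either way round is right.
- paperweight: Bystander, to be left alone: brass bar 120 mm (x) by 28 mm (y), 14 mm high, loose on the table. The origin is the centre of its underside, z up. 
- seal: Bystander, to be left alone: pinkish soapstone seal standing upright, 25 mm square, 46 mm high, loose and easily knocked over. The origin is the centre of its underside, z up. 

How it is judged:
By the outcome, as a careful person would: the job done as asked, in the order asked, and still so for the second after the job is handed in, with the robot touching nothing.
It also fails if it takes over 99 s, if anything falls off the work surface, if the arm or the gripper's body presses on something with over 40 N, if the wrist force passes 120 N, or if a joint passes its speed limit or range.

## Robot

A 6-joint arm with a two-finger parallel gripper is mounted at the origin on the work surface. World frame = base frame: x ahead of the robot, y to its left, z up, the work surface at z = 0. Lengths are in m, angles in degrees, forces in N, time in s.
With the tool pointing down it reaches from about 0.3 to 0.75 m from the base axis. Payload 8.5 kg.
Tool frame: the origin (TCP) lies at the very end of the fingers, on their centre line; the grasp point (between the pads) lies 19 mm behind it; z points along the fingers, y is the line along which they close (so a half turn about z gives the same grasp; the last joint's range is limited). The gripper opens to 85 mm and grips with 20 to 120 N. Pads are 22 mm wide; open, the fingers measure 114 mm over their backs; the gripper's body (76 mm by 85 mm) begins 54 mm behind the grasp point. The pads swing forward as they close: fully open they stand 13 mm farther back than shut.
Start: joints at [-88.024, 21.807, 74.336, -0, 83.858, -12.336], TCP at [0.136, -0.533, 0.193] pointing down, gripper open.
Joint ranges: [-178.18, 178.18], [-50.72, 133.34], [12.68, 142.11], [-81.47, 261.47], [9.98, 163.14], [-165.26, 165.26]. Speed limits (degrees/s): [136.94, 136.94, 180, 180, 180, 180].

## Interface

Orientations are given as a 3x3 rotation matrix whose columns are the frame's x, y, z axes.
In Python, from rig import env, optics, spotter gives the robot as it stands.
- The arm moves only by the shell command python3 -m crank 'ROWS' [FORCE]. ROWS is JSON, one flat list of numbers, 5 for each row, row after row: the finger opening in cm, from 0 to 8.54, then the shift along the tool's x, y, z in cm, then the turn about the tool's z in rad. A call has exactly 8 rows; each row shifts and turns the commanded pose from where the row before left it, along the tool's axes as they then stand; what a row does not reach is not made up. A row lasts 1/12 s, in which the tool goes at most 41.7 mm and 7.16 degrees, less where a joint would pass 70% of its speed; a pose out of reach is approached as far as the arm can. A call is refused whole if a number of a shift passes 4.17 or a number of a turn 0.125, either way. A call with a gripper value outside its range is refused whole. The fingers move at their own pace and stop on an object; FORCE is the grip in N (left out, the last holds). Time passes only in rows, so rows that do not move let the fingers close, or fill a call up. It gives the time, the measured TCP pose, the force, the opening and the grip force at its end, in the units of the state.
- env.observe(): the state, without advancing time (a new reading comes with each control period).
- optics.get_image(name): name is "scene" or "top" or "wrist"; returns a dict with "color" (420x560x3 uint8, red, green, blue), "intrinsics" (3x3 intrinsics, pixels), "pose" (4x4, takes a point from camera to world coordinates). Camera axes: x right, y up, looking along -z (the intrinsics and any distortion apply to the point x, -y, -z); pixel columns grow to the right and rows downward; lengths in m; the calibration is good to about 2 mm. A picture is of the moment at which its call begins. There is no depth.
- env.close_job(): hands the job in; it is judged then, once.
Trained networks look in a picture, given as the dict that the camera call returned (one of the last four; its "shot" number tells which), for a name from the list of things; names that differ only in an ending like _2 or _b are one class to them, and where a whole thing is asked for, a point or a joint stands for the part that bears it (a point fixed in the world has none). Each returns a list of dicts, best first, with "score" (0 to 1); they miss things now and then, are a little off and sometimes report something else, mostly with a low value. They report only what shows in the picture. A call takes as long as a camera call.
- spotter.look_for(picture, query): "at" ([column, row] as shares, 0 to 1, of the picture: columns of its width, rows of its height, amid what is visible of it).
The state is a dict: "time_s": time; "q": joint angles; "qvel": joint speeds; "joint_efforts": joint torques, N m; "position": TCP position; "tool_rot": TCP orientation; "ft_force": force on the tool from outside, world axes, zero at the start; "wrist_torque": the same for the moment, N m; "grip_width": finger opening in m; "gripper_force": force on a finger pad.
Only numpy, scipy, OpenCV 4.12 (cv2) and the standard library are available. Lean on these libraries where they do the work, as an engineer would, in place of code of your own. Each camera call takes 0.05 s, during which the arm holds its last target. There are 200 camera calls.

## Working session

There is one attempt and no reset: what is moved stays moved. The work goes in short steps, Python scripts to look and compute and a shell command to move; the robot and the scene stay as the last step left them, time stands still between calls to the robot, and variables do not carry over. Pictures are saved under pics/ and viewed, at most 14 in all, crops included, and the job is handed in when it is done.

```bash
mkdir -p pics; ls; cat > h.py <<'E'
from rig import env, optics, spotter
import numpy as np, cv2
NAMES="stone_round_large stone_round_small stone_oblong_large stone_oblong_small lid_round_large lid_round_small lid_oblong_large lid_oblong_small paperweight seal".split()
def world(p,px,z):
    K=np.array(p["intrinsics"]);T=np.array(p["pose"])
    d=np.linalg.inv(K)@[px[0],px[1],1]; d=T[:3,:3]@(d*[1,-1,-1])
    o=T[:3,3]; return o+d*(z-o[2])/d[2]
def pix(p,w):
    K=np.array(p["intrinsics"]);T=np.array(p["pose"])
    c=T[:3,:3].T@(np.array(w)-T[:3,3]); c=c*[1,-1,-1]; u=K@c; return u[:2]/u[2]
def save(p,n,s=1): cv2.imwrite(n,cv2.resize(p["color"][:,:,::-1],None,fx=s,fy=s,interpolation=cv2.INTER_CUBIC))
E
python3 - <<'E'
from h import *
s=env.observe();print({k:np.round(v,3).tolist() for k,v in s.items() if k in("time_s","position","tool_rot","grip_width")})
for n in("top","scene"):
    p=optics.get_image(n);save(p,f"pics/{n}0.png",1.42)
    print(n,{k:(np.round(v,3).tolist() if k in("intrinsics","pose") else "") for k,v in p.items() if k!="color"})
    for q in NAMES:
        for r in spotter.look_for(p,q)[:2]:
            px=np.array(r["at"])*[560,420]; print(q,round(r["score"],2),px.round(1),world(p,px,.02)[:2].round(3))
E
```

```text
pics
{'time_s': 0.0, 'position': [0.136, -0.533, 0.193], 'tool_rot': [[0.969, 0.247, -0.0], [0.247, -0.969, 0.001], [0.0, -0.001, -1.0]], 'grip_width': 0.085}
top {'intrinsics': [[510.624, 0.0, 276.076], [0.0, 510.624, 202.817], [0.0, 0.0, 1.0]], 'pose': [[0.012, 0.978, -0.209, 0.284], [-1.0, 0.013, 0.003, -0.004], [0.006, 0.209, 0.978, 1.131], [0.0, 0.0, 0.0, 1.0]], 'shot': ''}
stone_round_large 0.69 [395.  264.1] [ 0.389 -0.268]
stone_round_large 0.26 [337.8 232.7] [ 0.457 -0.144]
stone_round_small 0.68 [430.5 199.6] [ 0.534 -0.352]
stone_oblong_large 0.82 [338.2 231.3] [ 0.46  -0.145]
stone_oblong_small 0.88 [178.1 169.1] [0.597 0.214]
stone_oblong_small 0.56 [373.  167.9] [ 0.605 -0.226]
lid_round_large 0.97 [372.9 171.2] [ 0.598 -0.225]
lid_round_small 0.82 [208.3 233.1] [0.452 0.14 ]
lid_oblong_large 0.59 [270.5 222.9] [0.476 0.004]
lid_oblong_large 0.49 [239.5 153.6] [0.635 0.077]
lid_oblong_small 0.65 [238.6 155.4] [0.631 0.079]
lid_oblong_small 0.24 [209.  233.4] [0.451 0.139]
paperweight 0.76 [309.9 149.9] [ 0.646 -0.083]
seal 0.73 [209.4 234.5] [0.449 0.138]
seal 0.5 [112.6 189.7] [0.547 0.357]
scene {'intrinsics': [[416.067, 0.0, 280.377], [0.0, 416.067, 207.604], [0.0, 0.0, 1.0]], 'pose': [[-0.26, -0.655, 0.709, 1.167], [0.966, -0.166, 0.2, 0.188], [-0.013, 0.737, 0.676, 0.652], [0.0, 0.0, 0.0, 1.0]], 'shot': ''}
stone_round_large 0.7 [189.5 164.3] [ 0.403 -0.266]
stone_round_small 0.69 [131.9 194.6] [ 0.546 -0.348]
stone_oblong_large 0.96 [226.8 185.9] [ 0.461 -0.143]
stone_oblong_small 0.56 [372.9 257.8] [0.601 0.217]
lid_round_large 0.95 [165.2 228.6] [ 0.629 -0.221]
lid_oblong_large 0.59 [283.9 208.5] [0.505 0.01 ]
lid_oblong_small 0.57 [300.1 263.1] [0.65 0.08]
paperweight 0.29 [169.  226.1] [ 0.62  -0.216]
paperweight 0.28 [128.1 193.5] [ 0.545 -0.359]
seal 0.68 [446.  251.5] [0.548 0.356]
```

View pics/top0.png

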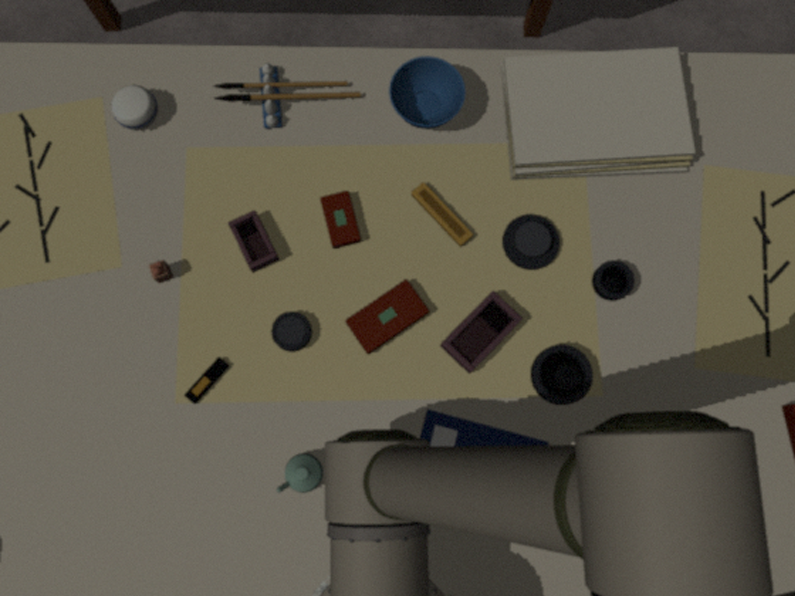

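View pics/scene0.png

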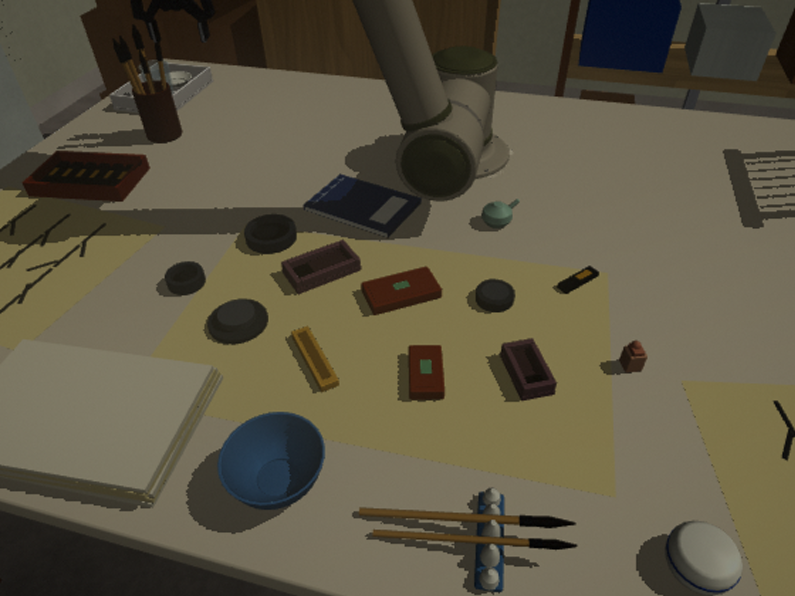

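The top view shows all four stones and lids. In picture pixels, the rosewood lids are at (388,316) and (340,219), the slate lids at (531,241) and (292,331), and the stones at (483,331), (253,241), (562,374) and (614,280). I'll move over the middle and look with the wrist camera.

```bash
python3 -m crank '[8.5,3,-2.1,-1.7,0, 8.5,3,-2.1,-1.7,0, 8.5,3,-2.1,-1.7,0, 8.5,3,-2.1,-1.7,0, 8.5,3,-2.1,-1.7,0, 8.5,3,-2.1,-1.7,0, 8.5,3,-2.1,-1.7,0, 8.5,3,-2.1,-1.7,0]'
python3 -m crank '[8.5,3,-2.1,-1.7,0, 8.5,3,-2.1,-1.7,0, 8.5,3,-2.1,-1.7,0, 8.5,3,-2.1,-1.7,0, 8.5,0,0,0,0, 8.5,0,0,0,0, 8.5,0,0,0,0, 8.5,0,0,0,0]'
python3 - <<'E'
from h import *
p=optics.get_image("wrist");save(p,"pics/w1.png",1.42);print(np.round(p["pose"],3).tolist(),p["intrinsics"])
for q in NAMES:
    for r in spotter.look_for(p,q)[:1]:
        px=np.array(r["at"])*[560,420]; print(q,round(r["score"],2),px.round(1),world(p,px,.02)[:2].round(3))
E
```

```text
time_s: 1.77
position: [0.3277, -0.3091, 0.3304]
tool_rot: [[0.969, 0.247, 0.0], [0.247, -0.969, -0.0], [0.0, 0.0, -1.0]]
ft_force: [-0.5, -0.6, 0.3]
grip_width: 0.0849
gripper_force: 0.0
time_s: 2.43
position: [0.4219, -0.2004, 0.3966]
tool_rot: [[0.969, 0.246, -0.001], [0.246, -0.969, 0.001], [-0.001, -0.001, -1.0]]
ft_force: [0.3, -0.5, -0.5]
grip_width: 0.0851
gripper_force: 0.0
[[0.246, 0.92, 0.307, 0.502], [-0.969, 0.233, 0.077, -0.18], [-0.001, -0.316, 0.949, 0.576], [0.0, 0.0, 0.0, 1.0]] [[321.75510399   0.         281.13043403]
 [  0.         321.75510399 214.62235032]
 [  0.           0.           1.        ]]
stone_round_large 0.69 [314.9 181.8] [ 0.395 -0.268]
stone_round_small 0.9 [393.2 109.5] [ 0.543 -0.359]
stone_oblong_large 0.77 [254.6 130. ] [ 0.456 -0.145]
stone_oblong_small 0.85 [46.8  3.3] [0.558 0.196]
lid_round_large 0.65 [173.2  90.1] [ 0.484 -0.004]
lid_round_small 0.71 [79.6 86.4] [0.453 0.143]
lid_oblong_large 0.96 [173.3  90.5] [ 0.484 -0.004]
paperweight 0.71 [252.   18.7] [ 0.614 -0.105]
```

View pics/w1.png

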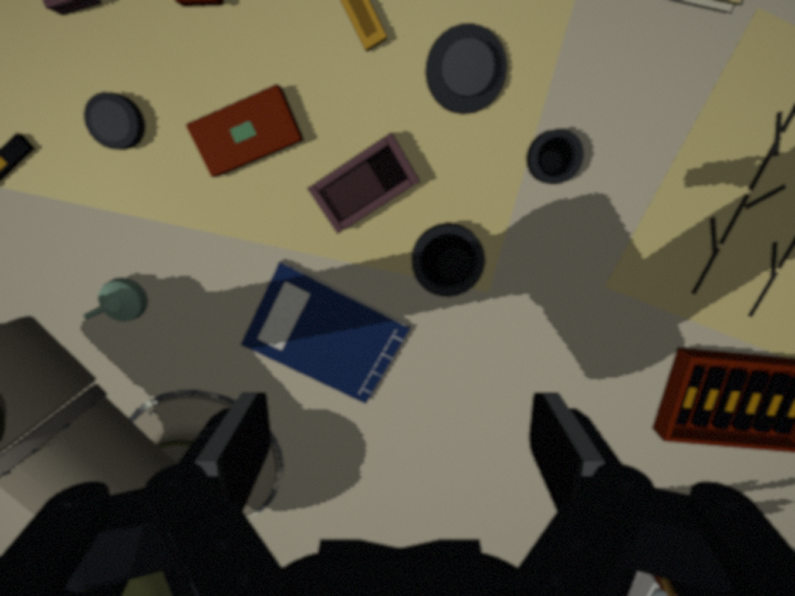

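The wrist view shows the large stones and the large lids clearly. Large oblong lid is at (244,131), its stone at (362,182), the large round lid at (467,68), its stone at (448,260), the small round stone at (555,156) and the small round lid at (114,120). Next is a silhouette fit in both images.

```bash
cat >> h.py <<'E'
from scipy.optimize import minimize
G={"stone_round_large":(92,0,24),"stone_round_small":(62,0,24),"stone_oblong_large":(118,64,26),"stone_oblong_small":(86,48,26),
"lid_round_large":(92,0,10),"lid_round_small":(62,0,18),"lid_oblong_large":(118,64,20),"lid_oblong_small":(86,48,20)}
S=4
def sil(p,n,x,y,a,z0=0,grow=0):
    L,W,H=[v/1000 for v in G[n]]; L+=grow; 
    if W: W+=grow; pts=np.array([[L,W],[-L,W],[-L,-W],[L,-W]])/2
    else: t=np.linspace(0,2*np.pi,40)[:-1]; pts=L/2*np.c_[np.cos(t),np.sin(t)]
    c,s=np.cos(a),np.sin(a); pts=pts@np.array([[c,s],[-s,c]])+[x,y]
    P=[pix(p,[*q,z]) for z in (z0,z0+H) for q in pts]
    if n=="lid_round_large":
        P+=[pix(p,[x+(q[0]-x)*58/92,y+(q[1]-y)*58/92,z0+.024]) for q in pts]
    return cv2.convexHull(np.float32(P))[:,0]
def rend(h,off=(0,0),shape=(420,560),S=S):
    m=np.zeros((shape[0]*S,shape[1]*S),np.uint8)
    cv2.fillConvexPoly(m,np.int32(np.round(((h-off)+.5)*S*16-8)),255,shift=4); return m
def fit(p,n,x,y,deg=0,z0=0,grow=.03):
    rnd=G[n][1]==0; a0=np.radians(deg)
    out=rend(sil(p,n,x,y,a0,z0,grow*1.6),S=1); mid=rend(sil(p,n,x,y,a0,z0,grow*.8),S=1); inn=rend(sil(p,n,x,y,a0,z0,-grow*.6),S=1)
    m=np.full((420,560),cv2.GC_BGD,np.uint8); m[mid>0]=cv2.GC_PR_BGD; m[rend(sil(p,n,x,y,a0,z0),S=1)>0]=cv2.GC_PR_FGD; m[inn>0]=cv2.GC_FGD
    x0,y0,w,h=cv2.boundingRect(np.uint8(out>0)); sl=np.s_[y0:y0+h,x0:x0+w]
    big=lambda i,f:cv2.resize(i[sl],None,fx=S,fy=S,interpolation=f)
    im=big(p["color"],cv2.INTER_CUBIC); mm=big(m,cv2.INTER_NEAREST).copy()
    lab=cv2.cvtColor(im,cv2.COLOR_RGB2LAB)
    mm[big(out,cv2.INTER_NEAREST)==0]=cv2.GC_BGD
    cv2.grabCut(lab,mm,None,np.zeros((1,65)),np.zeros((1,65)),5,cv2.GC_INIT_WITH_MASK)
    fg=np.uint8((mm==1)|(mm==3))*255
    cs,_=cv2.findContours(fg,cv2.RETR_EXTERNAL,cv2.CHAIN_APPROX_NONE); f2=np.zeros_like(fg); cv2.drawContours(f2,[max(cs,key=cv2.contourArea)],-1,255,-1)
    def cost(v):
        r=rend(sil(p,n,x+v[0]/100,y+v[1]/100,a0+(0 if rnd else v[2]/10),z0),(x0,y0),(h,w))
        return 1-np.count_nonzero(r&f2)/np.count_nonzero(r|f2)
    best=min((minimize(cost,[0,0,t],method="Nelder-Mead",options=dict(initial_simplex=[[0,0,t],[1,0,t],[0,1,t],[0,0,t+1.5]],xatol=.005,fatol=1e-4)) for t in ([0] if rnd else [-1,1])),key=lambda r:r.fun)
    v=best.x; R=(x+v[0]/100,y+v[1]/100,deg+(0 if rnd else np.degrees(v[2]/10)))
    return R,1-best.fun
def show(p,fits,f,s=1.42):
    im=cv2.resize(p["color"][:,:,::-1],None,fx=s,fy=s,interpolation=cv2.INTER_CUBIC)
    for n,(x,y,d),z0 in fits: cv2.polylines(im,[np.int32((sil(p,n,x,y,np.radians(d),z0)+.5)*s)],True,(0,255,0),1)
    cv2.imwrite(f,im)
E
python3 - <<'E'
from h import *
I={"stone_round_large":(.389,-.268,0),"stone_round_small":(.538,-.355,0),"stone_oblong_large":(.46,-.145,-47),"stone_oblong_small":(.597,.214,25),
"lid_round_large":(.598,-.225,0),"lid_round_small":(.453,.141,0),"lid_oblong_large":(.476,.004,-55),"lid_oblong_small":(.633,.078,14)}
for c in("top","wrist"):
    p=optics.get_image(c);F=[]
    for n,(x,y,d) in I.items():
        if c=="wrist" and n in("stone_oblong_small","lid_oblong_small"):continue
        try:
            R,s=fit(p,n,x,y,d);F.append((n,R,0));print(c,n,np.round(R,4),round(s,3))
        except Exception as e: print(c,n,repr(e)[:100])
    show(p,F,f"pics/fit_{c}.png")
E
```

```text
top stone_round_large [ 0.3927 -0.2682  0.    ] 0.757
top stone_round_small [ 0.5346 -0.3475  0.    ] 0.802
top stone_oblong_large [  0.4567  -0.1468 -43.4597] 0.887
top stone_oblong_small [ 0.5978  0.2145 27.4966] 0.971
top lid_round_large [ 0.6052 -0.2299  0.    ] 0.924
top lid_round_small [0.454  0.1475 0.    ] 0.817
top lid_oblong_large [ 4.78600e-01 -1.00000e-04 -5.44155e+01] 0.977
top lid_oblong_small [ 0.6372  0.0778 15.3846] 0.957
wrist stone_round_large [ 0.3919 -0.2693  0.    ] 0.933
wrist stone_round_small [ 0.5419 -0.3563  0.    ] 0.931
wrist stone_oblong_large [  0.4571  -0.1468 -43.879 ] 0.988
wrist lid_round_large [ 0.6051 -0.2296  0.    ] 0.982
wrist lid_round_small [0.4574 0.1378 0.    ] 0.859
wrist lid_oblong_large [ 4.79700e-01 -7.00000e-04 -5.48309e+01] 0.983
```

View pics/fit_wrist.png

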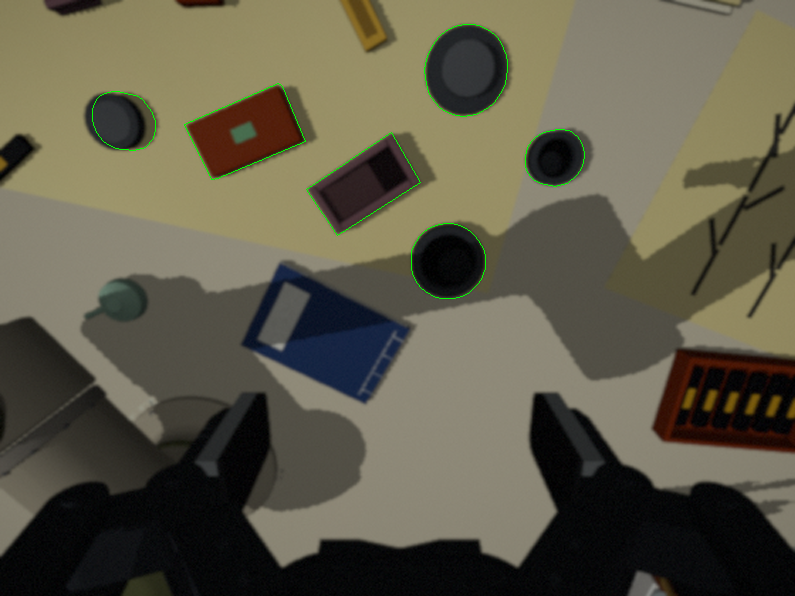

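View pics/fit_top.png

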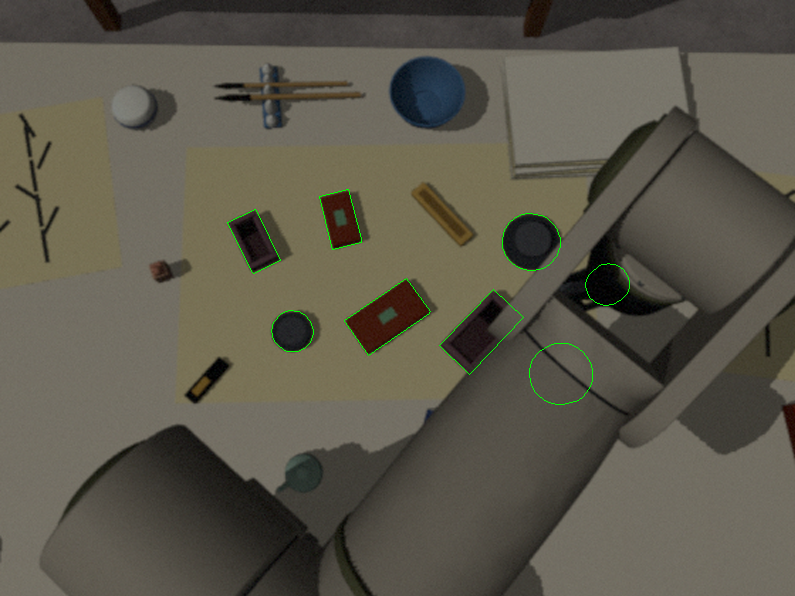

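```bash
python3 -m crank '[8.5,0,0,0,-0.1212, 8.5,0,0,0,-0.1212, 8.5,0,0,0,-0.1212, 8.5,0,0,0,-0.1212, 8.5,0,0,0,-0.1212, 8.5,0,0,0,-0.1212, 8.5,0,0,0,-0.1212, 8.5,0,0,0,-0.1212]' >/dev/null
python3 -m crank '[8.5,0,0,0,-0.1212, 8.5,0,0,0,-0.1212, 8.5,0,0,0,-0.1212, 8.5,0,0,0,-0.1212, 8.5,0,0,0,-0.1212, 8.5,0,0,0,-0.1212, 8.5,0,0,0,-0.1212, 8.5,0,0,0,-0.1212]' >/dev/null
python3 -m crank '[8.5,1.6,2,3.3,0, 8.5,1.6,2,3.3,0, 8.5,1.6,2,3.3,0, 8.5,1.6,2,3.3,0, 8.5,1.6,2,3.3,0, 8.5,1.6,2,3.3,0, 8.5,1.7,2.1,3.3,0, 8.5,1.7,2.1,3.3,0]' >/dev/null
python3 -m crank '[8.5,0,0,0,0, 8.5,0,0,0,0, 8.5,0,0,0,0, 8.5,0,0,0,0, 8.5,0,0,0,0, 8.5,0,0,0,0, 8.5,0,0,0,0, 8.5,0,0,0,0]'
cat >> h.py <<'E'
def plan(x,y,z,deg):
    s=env.observe();R=np.array(s["tool_rot"]);P=np.array(s["position"])
    yaw=np.degrees(np.arctan2(R[1,0],R[0,0])); t=(yaw-deg+90)%180-90
    a=np.radians(yaw-t); R2=np.array([[np.cos(a),np.sin(a),0],[np.sin(a),-np.cos(a),0],[0,0,-1]])
    d=np.array([x,y,z])-P
    print("t",s["time_s"],"pos",P.round(4),"yaw",yaw.round(2),"q6",round(s["q"][5],1),"F",np.round(s["ft_force"],1),"grip",s["grip_width"],s["gripper_force"])
    print(" turn rad",np.radians(t).round(4),"| shift cm now-axes",(R.T@d*100).round(2),"after-turn axes",(R2.T@d*100).round(2))
E
python3 - <<'E'
from h import *
p=optics.get_image("wrist")
R,s=fit(p,"lid_oblong_large",.479,-.0005,-54.6);print(R,s);show(p,[("lid_oblong_large",R,0)],"pics/w2.png")
plan(R[0],R[1],.0,R[2])
E
```

```text
time_s: 5.75
position: [0.4788, -0.0018, 0.1357]
tool_rot: [[-0.579, 0.815, 0.001], [0.815, 0.579, -0.0], [-0.0, 0.0, -1.0]]
ft_force: [0.5, -0.0, 0.3]
grip_width: 0.085
gripper_force: 0.0
(np.float64(0.47930132104753886), np.float64(-9.648090890327515e-05), np.float64(-54.605984703106834)) 0.9855465900630926
t 5.8 pos [ 0.4788 -0.0017  0.1356] yaw 125.4 q6 -49.8 F [-0.  -0.1  0.2] grip 0.08508018252211098 0.0
 turn rad 0.0 | shift cm now-axes [ 0.11  0.13 13.56] after-turn axes [ 0.1   0.14 13.56]
```

View pics/w2.png

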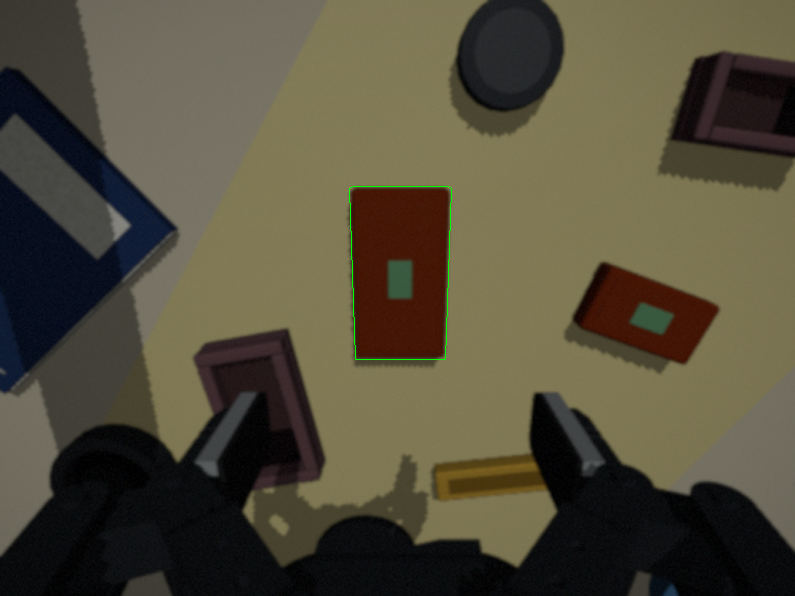

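The fit sits on the lid's edges, (350,187)-(451,360), between the fingers. Descending and gripping.

```bash
python3 -m crank '[8.5,0.05,0.07,1.7,0, 8.5,0.05,0.06,1.7,0, 8.5,0,0,1.7,0, 8.5,0,0,1.7,0, 8.5,0,0,1.7,0, 8.5,0,0,1.7,0, 8.5,0,0,1.7,0, 8.5,0,0,1.6,0]' 40
python3 -m crank '[8.5,0,0,0,0, 8.5,0,0,0,0, 8.5,0,0,0,0, 8.5,0,0,0,0, 5.5,0,0,0,0, 5.5,0,0,0,0, 5.5,0,0,0,0, 5.5,0,0,0,0]' 
python3 -m crank '[5.5,0,0,0,0, 5.5,0,0,0,0, 5.5,0,0,0,0, 5.5,0,0,0,0, 5.5,0,0,0,0, 5.5,0,0,0,0, 5.5,0,0,0,0, 5.5,0,0,0,0]'
```

```text
time_s: 6.47
position: [0.4792, 0.0, -0.0004]
tool_rot: [[-0.579, 0.815, 0.0], [0.815, 0.579, -0.0], [-0.0, 0.0, -1.0]]
ft_force: [0.6, -0.8, 0.3]
grip_width: 0.0852
gripper_force: 0.0
time_s: 7.13
position: [0.4793, 0.0001, 0.0006]
tool_rot: [[-0.58, 0.815, 0.0], [0.815, 0.58, -0.0], [-0.0, 0.0, -1.0]]
ft_force: [-0.0, -0.5, -0.7]
grip_width: 0.0552
gripper_force: 0.0
time_s: 7.8
position: [0.4792, 0.0001, 0.0003]
tool_rot: [[-0.58, 0.815, 0.0], [0.815, 0.58, 0.0], [0.0, 0.0, -1.0]]
ft_force: [-0.7, -0.0, -0.1]
grip_width: 0.055
gripper_force: 0.0
```

```bash
python3 - <<'E'
from h import *
p=optics.get_image("wrist");save(p,"pics/w3.png",1.2)
E
```

```text
(no output)
```

View pics/w3.png

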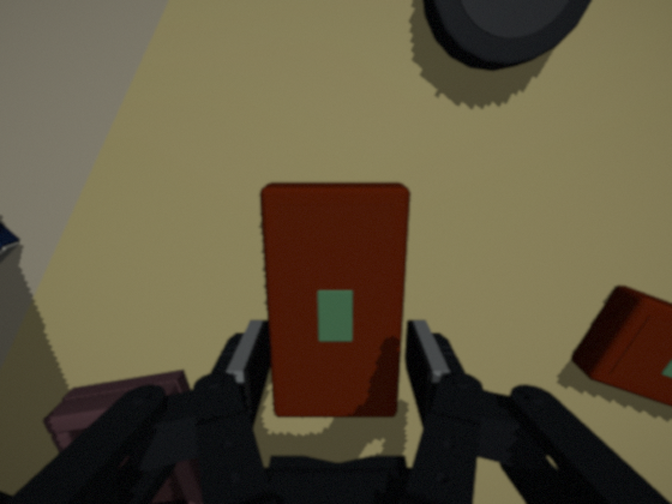

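```bash
python3 - <<'E'
from h import *
p=optics.get_image("wrist"); s=env.observe(); P=np.array(s["position"]);R=np.array(s["tool_rot"])
for b in (0,.01,.019,.03,.04):
  for w in(.055,.064,.085):
    print(b,w,[(pix(p,P-b*R[:,2]+e*w/2*R[:,1]+xx*R[:,0])*1.2).round().tolist() for e in(1,-1) for xx in (.011,-.011)])
for xx in(.059,0,-.059): print([(pix(p,[*(np.array([.4793,0.0])+xx*R[:2,0]+e*.032*R[:2,1]),.02])*1.2).round().tolist() for e in(1,-1)])
E
```

```text
0 0.055 [[390.0, 277.0], [388.0, 317.0], [280.0, 277.0], [282.0, 317.0]]
0 0.064 [[399.0, 277.0], [397.0, 317.0], [271.0, 277.0], [273.0, 317.0]]
0 0.085 [[420.0, 277.0], [417.0, 317.0], [250.0, 277.0], [253.0, 317.0]]
0.01 0.055 [[393.0, 285.0], [391.0, 326.0], [277.0, 285.0], [279.0, 326.0]]
0.01 0.064 [[402.0, 285.0], [400.0, 326.0], [267.0, 285.0], [270.0, 326.0]]
0.01 0.085 [[425.0, 285.0], [421.0, 326.0], [245.0, 285.0], [249.0, 326.0]]
0.019 0.055 [[396.0, 293.0], [393.0, 336.0], [274.0, 293.0], [276.0, 336.0]]
0.019 0.064 [[406.0, 293.0], [403.0, 336.0], [264.0, 293.0], [267.0, 336.0]]
0.019 0.085 [[429.0, 293.0], [425.0, 336.0], [241.0, 293.0], [245.0, 336.0]]
0.03 0.055 [[399.0, 303.0], [397.0, 348.0], [270.0, 303.0], [273.0, 348.0]]
0.03 0.064 [[410.0, 303.0], [407.0, 348.0], [259.0, 303.0], [263.0, 348.0]]
0.03 0.085 [[435.0, 303.0], [431.0, 348.0], [235.0, 303.0], [239.0, 348.0]]
0.04 0.055 [[403.0, 314.0], [400.0, 361.0], [266.0, 314.0], [269.0, 361.0]]
0.04 0.064 [[414.0, 314.0], [411.0, 361.0], [255.0, 314.0], [258.0, 361.0]]
0.04 0.085 [[441.0, 314.0], [436.0, 361.0], [228.0, 314.0], [233.0, 361.0]]
[[412.0, 186.0], [257.0, 186.0]]
[[404.0, 316.0], [265.0, 316.0]]
[[398.0, 420.0], [272.0, 420.0]]
```

```bash
python3 - <<'E'
from h import *
p=optics.get_image("scene"); s=env.observe(); P=np.array(s["position"]);R=np.array(s["tool_rot"])
c=pix(p,P);x0,y0=int(c[0]-80),int(c[1]-90)
im=cv2.resize(p["color"][y0:y0+130,x0:x0+170,::-1],None,fx=4.5,fy=4.5,interpolation=cv2.INTER_CUBIC)
for b,col in((0,(0,0,255)),(.02,(0,255,0)),(.04,(255,0,0))):
  for e in(1,-1):
    u=(pix(p,P-b*R[:,2]+e*.0275*R[:,1])-[x0,y0]+.5)*4.5; cv2.circle(im,tuple(int(v) for v in u),3,col,-1)
cv2.imwrite("pics/s3.png",im)
E
```

```text
(no output)
```

View pics/s3.png

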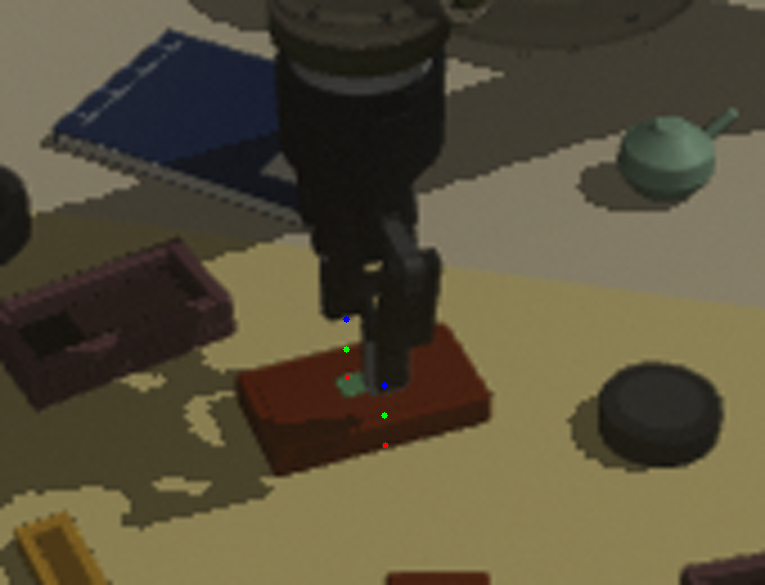

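The fingertips really end about 4 cm behind the stated TCP: in the scene crop they hover over the lid near (385,385), while the TCP projects to (385,445). The wrist view agrees. I'll reopen, go 3.6 cm lower, and grip.

```bash
python3 -m crank '[8.5,0,0,0,0, 8.5,0,0,0,0, 8.5,0,0,0,0, 8.5,0,0,0,0, 8.5,0,0,1,0, 8.5,0,0,1,0, 8.5,0,0,1,0, 8.5,0,0,0.6,0]' 
python3 -m crank '[7.2,0,0,0,0, 7.2,0,0,0,0, 7.2,0,0,0,0, 5.5,0,0,0,0, 5.5,0,0,0,0, 5.5,0,0,0,0, 5.5,0,0,0,0, 5.5,0,0,0,0]' 40
python3 - <<'E'
from h import *
p=optics.get_image("scene"); s=env.observe(); P=np.array(s["position"]);R=np.array(s["tool_rot"])
c=pix(p,P);x0,y0=int(c[0]-80),int(c[1]-90)
cv2.imwrite("pics/s4.png",cv2.resize(p["color"][y0:y0+130,x0:x0+170,::-1],None,fx=4.5,fy=4.5,interpolation=cv2.INTER_CUBIC))
E
```

```text
time_s: 8.62
position: [0.4789, 0.0001, -0.0364]
tool_rot: [[-0.58, 0.815, -0.001], [0.815, 0.58, 0.0], [0.001, -0.001, -1.0]]
ft_force: [0.0, -0.6, -0.9]
grip_width: 0.0852
gripper_force: 0.0
time_s: 9.28
position: [0.4795, -0.0, -0.0349]
tool_rot: [[-0.58, 0.815, 0.001], [0.815, 0.58, -0.0], [-0.001, 0.001, -1.0]]
ft_force: [-1.0, -0.0, 6.3]
grip_width: 0.0626
gripper_force: 44.2
```

View pics/s4.png

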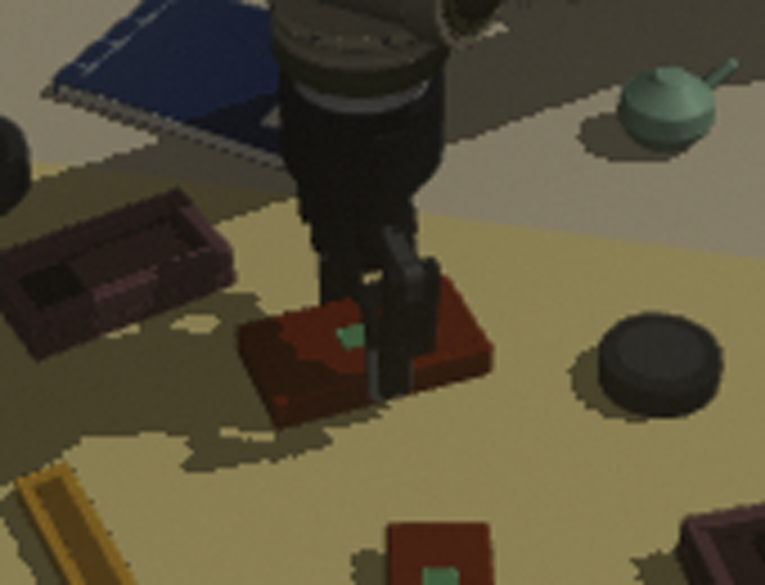

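```bash
python3 -m crank '[5.5,0,0,-1,0, 5.5,0,0,-2,0, 5.5,0,0,-2,0, 5.5,0,0,-2,0, 5.5,0,0,0,-0.095, 5.5,0,0,0,-0.095, 5.5,0,0,0,0, 5.5,0,0,0,0]' 
python3 -m crank '[5.5,-1,-1.4,0,0, 5.5,-1.5,-2.1,0,0, 5.5,-1.5,-2.2,0,0, 5.5,-1.5,-2.2,0,0, 5.5,-1.5,-2.2,0,0, 5.5,-1,-1.4,0,0, 5.5,-0.5,-0.7,0,0, 5.5,0,0,0,0]' 
python3 - <<'E'
from h import *
plan(.457,-.1468,-.009,136.3)
p=optics.get_image("wrist"); s=env.observe(); x,y,z=s["position"]
show(p,[("lid_oblong_large",(x,y,136.3),z+.035),("stone_oblong_large",(.457,-.1468,-43.7),0)],"pics/w4.png",1.2)
R,sc=fit(p,"lid_oblong_large",x,y,136.3,z+.035,.02);print(R,sc)
E
```

```text
time_s: 10.0
position: [0.4791, 0.0001, 0.0344]
tool_rot: [[-0.721, 0.693, -0.0], [0.693, 0.721, 0.0], [0.0, 0.0, -1.0]]
ft_force: [0.5, 0.1, -1.4]
grip_width: 0.0627
gripper_force: 44.8
time_s: 10.67
position: [0.4563, -0.1481, 0.0342]
tool_rot: [[-0.72, 0.694, -0.0], [0.694, 0.72, -0.0], [0.0, -0.0, -1.0]]
ft_force: [0.1, -0.7, -1.6]
grip_width: 0.0627
gripper_force: 44.8
t 10.6667 pos [ 0.4563 -0.1481  0.0342] yaw 136.08 q6 -78.2 F [ 0.1 -0.7 -1.6] grip 0.06274607283814629 44.76937651634216
 turn rad -0.0038 | shift cm now-axes [0.04 0.14 4.32] after-turn axes [0.04 0.14 4.32]
(np.float64(0.4574219871945472), np.float64(-0.14792778168161494), np.float64(136.2892095499572)) 0.9291390386058876
```

View pics/w4.png

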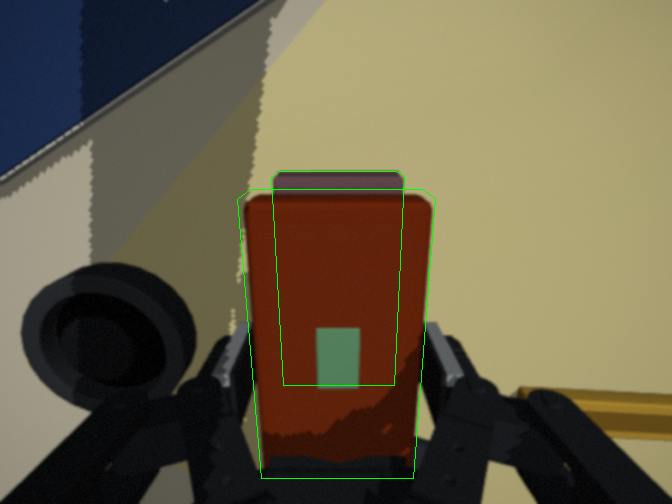

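```bash
python3 -m crank '[5.5,0.04,0.07,0.6,-0.004, 5.5,0,0.07,0.6,0, 5.5,0,0,0.6,0, 5.5,0,0,0.6,0, 5.5,0,0,0.4,0, 5.5,0,0,0.3,0, 5.5,0,0,0.1,0, 5.5,0,0,0,0]' | grep -E "pos|ft"
python3 -m crank '[5.5,0,0,0.08,0, 5.5,0,0,0.08,0, 5.5,0,0,0.08,0, 5.5,0,0,0.08,0, 5.5,0,0,0.08,0, 5.5,0,0,0,0, 5.5,0,0,0,0, 5.5,0,0,0,0]' 
python3 - <<'E'
from h import *
plan(.457,-.1468,-.009,136.3)
E
```

```text
position: [0.457, -0.1455, 0.0021]
ft_force: [-0.2, 0.3, -1.5]
time_s: 12.05
position: [0.4571, -0.1456, -0.0016]
tool_rot: [[-0.726, 0.688, 0.0], [0.688, 0.726, -0.0], [-0.0, 0.0, -1.0]]
ft_force: [0.2, 0.2, -1.2]
grip_width: 0.0626
gripper_force: 44.8
t 12.05 pos [ 0.4571 -0.1456 -0.0016] yaw 136.54 q6 -78.4 F [ 0.2  0.2 -1.2] grip 0.06264059842176323 44.769421219825745
 turn rad 0.0041 | shift cm now-axes [-0.08 -0.1   0.74] after-turn axes [-0.08 -0.09  0.74]
```

```bash
python3 -m crank '[5.5,-0.08,-0.09,0,0.004, 5.5,0,0,0.08,0, 5.5,0,0,0.08,0, 5.5,0,0,0.08,0, 5.5,0,0,0.08,0, 5.5,0,0,0.08,0, 5.5,0,0,0.08,0, 5.5,0,0,0,0]' | grep -E "pos|ft"
python3 - <<'E'
from h import *
plan(.457,-.1468,-.009,136.3)
E
```

```text
position: [0.4569, -0.1467, -0.0066]
ft_force: [0.4, 0.5, -1.1]
t 12.7167 pos [ 0.4569 -0.1467 -0.0066] yaw 136.3 q6 -78.3 F [ 0.4  0.5 -1.1] grip 0.06289727212045679 44.76937294006348
 turn rad 0.0001 | shift cm now-axes [-0.01 -0.    0.24] after-turn axes [-0.01 -0.    0.24]
```

```bash
python3 -m crank '[5.5,0,0,0.05,0, 5.5,0,0,0.05,0, 5.5,0,0,0.05,0, 5.5,0,0,0.05,0, 5.5,0,0,0,0, 5.5,0,0,0,0, 5.5,0,0,0,0, 5.5,0,0,0,0]' | grep -E "pos|ft"
python3 -m crank '[5.5,0,0,0.05,0, 5.5,0,0,0.05,0, 5.5,0,0,0,0, 5.5,0,0,0,0, 5.5,0,0,0,0, 5.5,0,0,0,0, 5.5,0,0,0,0, 5.5,0,0,0,0]' | grep -E "pos|ft"
```

```text
position: [0.457, -0.1468, -0.0084]
ft_force: [-0.3, 1.2, -2.2]
position: [0.4571, -0.1468, -0.0089]
ft_force: [-1.9, 0.7, 7.1]
```

Contact was felt at the expected height. Releasing, rising and checking.

```bash
python3 -m crank '[6.4,0,0,0,0, 6.6,0,0,0,0, 6.8,0,0,0,0, 7.2,0,0,0,0, 8.5,0,0,0,0, 8.5,0,0,0,0, 8.5,0,0,0,0, 8.5,0,0,-0.5,0]' | grep -E "pos|ft|grip"
python3 -m crank '[8.5,0,0,-2,0, 8.5,0,0,-3,0, 8.5,0,0,-4,0, 8.5,0,0,-4,0, 8.5,0,0,-4,0, 8.5,0,0,0,0, 8.5,0,0,0,0, 8.5,0,0,0,0]' | grep -E "time|pos|ft"
python3 - <<'E'
from h import *
p=optics.get_image("wrist")
R,s=fit(p,"lid_oblong_large",.457,-.147,-43.7,.026,.02);print(R,s)
show(p,[("lid_oblong_large",R,.026),("stone_oblong_large",(.457,-.1468,-43.7),0)],"pics/w5.png",1.42)
for n,a in(("lid_round_large",(.605,-.2298,0)),("stone_round_large",(.392,-.269,0)),("stone_round_small",(.5419,-.3563,0))):
  try: print(n,fit(p,n,*a))
  except Exception as e: print(n,e)
E
```

```text
position: [0.4566, -0.1465, -0.0049]
ft_force: [-0.8, -0.4, -0.3]
grip_width: 0.0849
gripper_force: 0.0
time_s: 15.38
position: [0.4566, -0.1465, 0.1651]
ft_force: [0.6, 0.1, -0.2]
(np.float64(0.4571299184649648), np.float64(-0.14620426787112625), np.float64(-43.69682921744491)) 0.9694203278486283
lid_round_large ((np.float64(0.6051963687564447), np.float64(-0.23052022160057833), 0), np.float64(0.9593352793093329))
stone_round_large ((np.float64(0.3926755744668652), np.float64(-0.26932081994821105), 0), np.float64(0.9452420057992174))
stone_round_small ((np.float64(0.5429704185216734), np.float64(-0.3577623527298061), 0), np.float64(0.886281138296988))
```

View pics/w5.png

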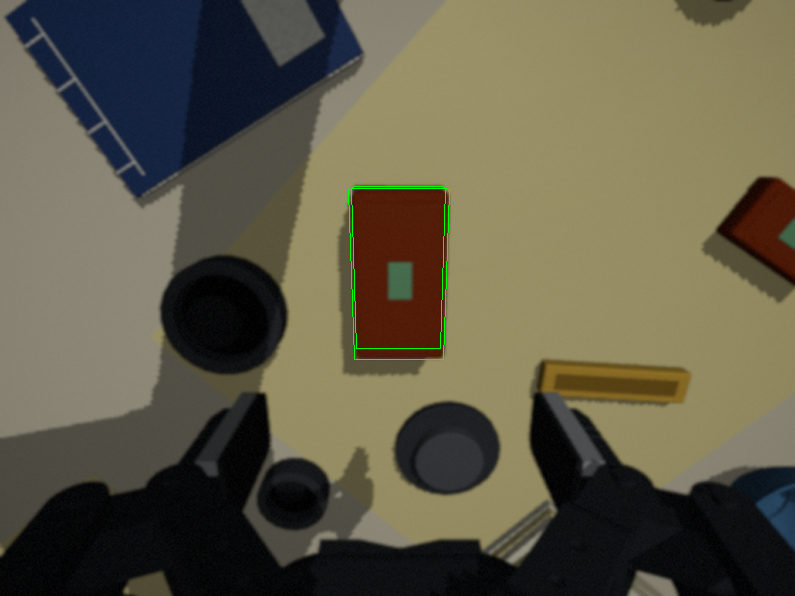

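The large oblong lid sits squarely on its stone; both outlines coincide at (350,187)-(448,358). Next is the large round lid.

```bash
python3 -m crank '[8.5,-2.75,0.7,1.4,0, 8.5,-2.75,0.7,1.4,0, 8.5,-2.75,0.7,1.4,0, 8.5,-2.75,0.7,1.4,0, 8.5,-2.75,0.7,1.4,0, 8.5,-2.75,0.7,1.4,0, 8.5,0,0,0,0, 8.5,0,0,0,0]' | grep -E "pos|ft"
python3 - <<'E'
from h import *
plan(.6052,-.2301,-.02,136.3)
p=optics.get_image("wrist")
print(fit(p,"lid_round_large",.605,-.2301,0,grow=.02))
E
```

```text
position: [0.6046, -0.2301, 0.0782]
ft_force: [0.1, -0.3, 0.1]
t 16.1 pos [ 0.6046 -0.2301  0.0782] yaw 136.3 q6 -77.6 F [ 0.1 -0.3  0.1] grip 0.08488977817476845 0.0
 turn rad -0.0001 | shift cm now-axes [-0.09  0.05  9.82] after-turn axes [-0.04  0.04  9.82]
((np.float64(0.6054965550448491), np.float64(-0.23013660940077904), 0), np.float64(0.9779254057132011))
```

```bash
python3 -m crank '[8.5,-0.05,0.05,1.4,0, 8.5,0,0,1.5,0, 8.5,0,0,1.5,0, 8.5,0,0,1.5,0, 8.5,0,0,1.5,0, 8.5,0,0,1.4,0, 8.5,0,0,0.9,0, 8.5,0,0,0,0]' 45| grep -E "pos|ft"
python3 -m crank '[7,0,0,0,0, 6.5,0,0,0,0, 6,0,0,0,0, 5,0,0,0,0, 5,0,0,0,0, 5,0,0,0,0, 5,0,0,0,0, 5,0,0,0,0]'| grep -E "pos|ft|grip"
```

```text
position: [0.6046, -0.2294, -0.0167]
ft_force: [-0.1, 0.2, -0.4]
position: [0.6061, -0.2304, -0.0154]
ft_force: [0.0, -0.1, 0.2]
grip_width: 0.0504
gripper_force: 0.0
```

```bash
python3 -m crank '[7.5,0,0,0,0, 7.5,0,0,0,0, 7.5,0,0,0,0, 7.5,0,0,0.4,0, 7.5,0,0,0.3,0, 6.5,0,0,0,0, 6,0,0,0,0, 5.5,0,0,0,0]' 45| grep -E "pos|ft|grip"
python3 -m crank '[5,0,0,0,0, 5,0,0,0,0, 5,0,0,0,0, 5,0,0,0,0, 5,0,0,0,0, 5,0,0,0,0, 5,0,0,0,0, 5,0,0,0,0]'| grep -E "pos|ft|grip"
```

```text
position: [0.6059, -0.2304, -0.0221]
ft_force: [-1.6, 0.4, 1.8]
grip_width: 0.0554
gripper_force: 35.6
position: [0.606, -0.2304, -0.022]
ft_force: [-4.5, -0.4, 5.6]
grip_width: 0.0549
gripper_force: 46.8
```

```bash
python3 -m crank '[5,0,0,-0.5,0, 5,0,0,-1,0, 5,0,0,-2,0, 5,0,0,-2,0, 5,0,0,-1.5,0, 5,0,0,0,0, 5,1,-1.4,0,0, 5,1.7,-2.3,0,0]' | grep -E "pos|ft|grip"
python3 -m crank '[5,1.8,-2.5,0,0, 5,1.8,-2.5,0,0, 5,1.8,-2.5,0,0, 5,1.8,-2.5,0,0, 5,1.7,-2.3,0,0, 5,1.1,-1.6,0,0, 5,0,0,0,0, 5,0,0,0,0]'| grep -E "pos|ft|grip"
python3 - <<'E'
from h import *
plan(.3925,-.2693,.002,136.3)
p=optics.get_image("wrist"); s=env.observe(); x,y,z=s["position"]
L=fit(p,"lid_round_large",x,y,0,z+.022,.015);print(L)
show(p,[("lid_round_large",L[0],z+.022),("stone_round_large",(.3925,-.2693,0),0)],"pics/w6.png",1.2)
E
```

```text
position: [0.5618, -0.238, 0.0469]
ft_force: [0.2, -0.2, -2.6]
grip_width: 0.0547
gripper_force: 48.1
position: [0.3921, -0.27, 0.0474]
ft_force: [0.3, -0.6, -1.8]
grip_width: 0.0548
gripper_force: 48.2
t 20.15 pos [ 0.3921 -0.27    0.0474] yaw 136.21 q6 -95.1 F [ 0.3 -0.6 -1.8] grip 0.054790093005577606 48.15570831298828
 turn rad -0.0016 | shift cm now-axes [0.02 0.08 4.54] after-turn axes [0.03 0.08 4.54]
((np.float64(0.3896818892332056), np.float64(-0.267186945225516), 0), np.float64(0.9172685255726548))
```

View pics/w6.png

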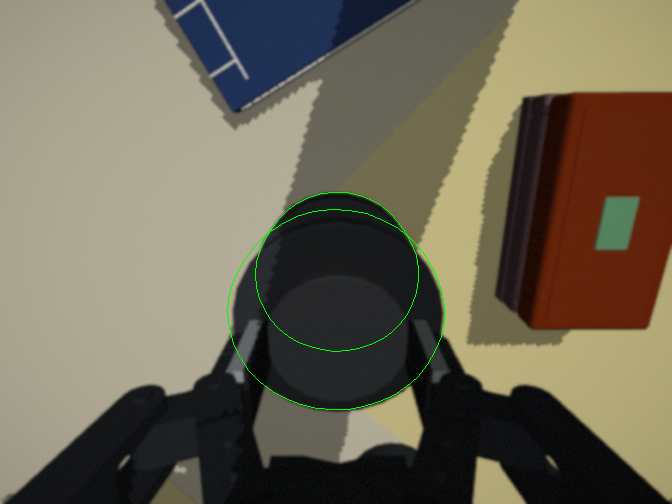

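```bash
python3 -m crank '[5,0.02,0.08,0.6,0, 5,0,0,0.7,0, 5,0,0,0.7,0, 5,0,0,0.6,0, 5,0,0,0.5,0, 5,0,0,0.5,0, 5,0,0,0.2,0, 5,0,0,0,0]' | grep -E "pos|ft|grip"
python3 -m crank '[5,0,0,0.08,0, 5,0,0,0.08,0, 5,0,0,0.08,0, 5,0,0,0.06,0, 5,0,0,0,0, 5,0,0,0,0, 5,0,0,0,0, 5,0,0,0,0]'| grep -E "pos|ft|grip"
python3 - <<'E'
from h import *
plan(.3925,-.2693,.002,136.3)
E
```

```text
position: [0.3929, -0.269, 0.009]
ft_force: [0.4, -0.0, -2.6]
grip_width: 0.055
gripper_force: 48.2
position: [0.3931, -0.2692, 0.0066]
ft_force: [0.3, -0.0, -1.6]
grip_width: 0.0545
gripper_force: 48.2
t 21.5333 pos [ 0.3931 -0.2692  0.0066] yaw 136.31 q6 -95.0 F [ 0.3 -0.  -1.6] grip 0.05454792803076358 48.15531134605408
 turn rad 0.0002 | shift cm now-axes [ 0.03 -0.05  0.46] after-turn axes [ 0.03 -0.05  0.46]
```

```bash
python3 -m crank '[5,0.03,-0.05,0.08,0, 5,0,0,0.08,0, 5,0,0,0.07,0, 5,0,0,0.05,0, 5,0,0,0,0, 5,0,0,0,0, 5,0,0,0,0, 5,0,0,0,0]' | grep -E "pos|ft|grip"
python3 -m crank '[5,0,0,0.05,0, 5,0,0,0.05,0, 5,0,0,0,0, 5,0,0,0,0, 5,0,0,0,0, 5,0,0,0,0, 5,0,0,0,0, 5,0,0,0,0]'| grep -E "pos|ft|grip"
```

```text
position: [0.3925, -0.2693, 0.0038]
ft_force: [-0.2, 0.4, -0.7]
grip_width: 0.0547
gripper_force: 48.2
position: [0.3925, -0.2693, 0.0028]
ft_force: [0.3, -0.1, -1.3]
grip_width: 0.055
gripper_force: 48.2
```

```bash
python3 -m crank '[5,0,0,0.05,0, 5,0,0,0.05,0, 5,0,0,0,0, 5,0,0,0,0, 5,0,0,0,0, 5,0,0,0,0, 5,0,0,0,0, 5,0,0,0,0]'| grep -E "pos|ft|grip"
```

```text
position: [0.3925, -0.2694, 0.002]
ft_force: [-0.7, 1.6, 6.2]
grip_width: 0.0546
gripper_force: 49.0
```

```bash
python3 -m crank '[5.6,0,0,0,0, 5.8,0,0,0,0, 6,0,0,0,0, 6.5,0,0,0,0, 8.5,0,0,0,0, 8.5,0,0,0,0, 8.5,0,0,0,0, 8.5,0,0,-0.5,0]' | grep -E "pos|ft|grip"
python3 -m crank '[8.5,0,0,-2,0, 8.5,0,0,-3,0, 8.5,0,0,-4,0, 8.5,0,0,-4,0, 8.5,0,0,-4,0, 8.5,0,0,0,0, 8.5,0,0,0,0, 8.5,0,0,0,0]' | grep -E "time|pos|ft"
python3 - <<'E'
from h import *
p=optics.get_image("wrist")
R,s=fit(p,"lid_round_large",.3925,-.2693,0,.024,.02);print(R,s)
T,s=fit(p,"stone_round_small",.542,-.357,0,grow=.02);print(T,s)
show(p,[("lid_round_large",R,.024),("stone_round_large",(.3925,-.2693,0),0),("stone_round_small",T,0)],"pics/w7.png",1.42)
E
```

```text
position: [0.3922, -0.269, 0.0063]
ft_force: [-0.0, -0.0, -1.3]
grip_width: 0.0852
gripper_force: 0.0
time_s: 24.87
position: [0.3921, -0.2689, 0.1763]
ft_force: [-0.2, 0.6, -0.1]
(np.float64(0.3916120569150762), np.float64(-0.26736857272323056), 0) 0.9684950773558368
(np.float64(0.5407567737224908), np.float64(-0.3560545386810327), 0) 0.9200741927324846
```

View pics/w7.png

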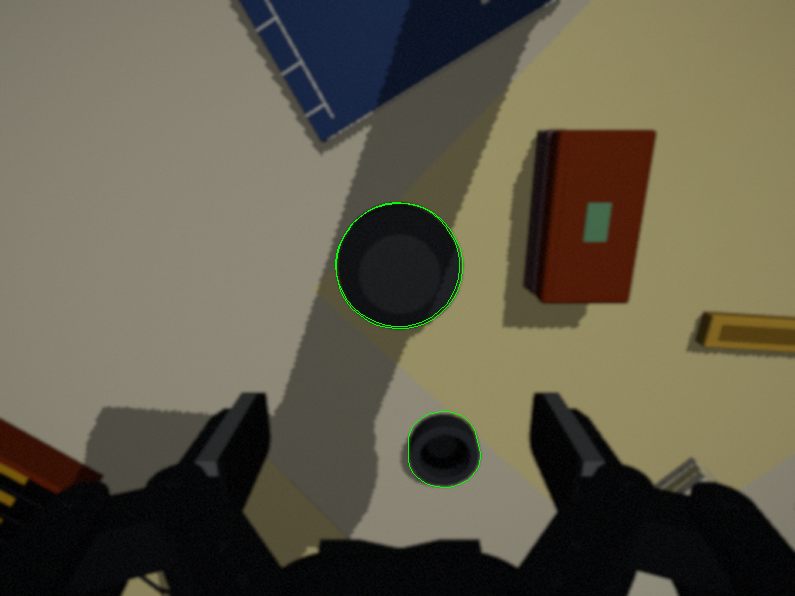

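The large round lid is centred on its stone: both outlines coincide around (399,265). The small round stone is at (444,450). Next is the small round lid.

```bash
python3 -m crank '[8.5,2.2,3.1,0,0, 8.5,2.2,3.1,0,0, 8.5,2.2,3.1,0,0, 8.5,2.2,3.1,0,0, 8.5,2.2,3.1,0,0, 8.5,2.2,3.1,0,0, 8.5,2.2,3.1,0,0, 8.5,2.2,3.1,0,0]' | grep -E "pos|ft"
python3 -m crank '[8.5,2.2,3.1,1,0, 8.5,2.2,3.1,1,0, 8.5,2.1,3.2,1,0, 8.5,0,0,1,0, 8.5,0,0,1,0, 8.5,0,0,0,0, 8.5,0,0,0,0, 8.5,0,0,0,0]' | grep -E "time|pos|ft"
python3 - <<'E'
from h import *
p=optics.get_image("wrist")
R,s=fit(p,"lid_round_small",.454,.145,0,0,.02);print(R,s)
R2,s=fit(p,"lid_round_small",R[0],R[1],0,0,.012);print(R2,s)
for n,a in(("stone_oblong_small",(.5978,.2145,27.5)),("lid_oblong_small",(.6372,.0778,15.4))):
  try: print(n,fit(p,n,*a,grow=.02))
  except Exception as e: print(n,e)
plan(R2[0],R2[1],-.034,136.3)
show(p,[("lid_round_small",R2,0)],"pics/w8.png",1.42)
E
```

```text
position: [0.4357, 0.0335, 0.1754]
ft_force: [0.3, 0.5, 0.2]
time_s: 26.25
position: [0.4545, 0.1441, 0.1267]
ft_force: [0.9, 0.3, -0.6]
(np.float64(0.4537840922599203), np.float64(0.14649914046249876), 0) 0.9051643795995757
(np.float64(0.4539821774579245), np.float64(0.14763531973559024), 0) 0.9363446813729784
stone_oblong_small ((np.float64(0.5970989976054027), np.float64(0.2144466499475217), np.float64(27.086626999851084)), np.float64(0.9693733850920268))
lid_oblong_small ((np.float64(0.6376637802290692), np.float64(0.07700691535050713), np.float64(14.708463424587952)), np.float64(0.9392668942431975))
t 26.3 pos [0.4546 0.1441 0.127 ] yaw 136.26 q6 -42.9 F [-0.6 -0.  -0.1] grip 0.08488676051547116 0.0
 turn rad -0.0007 | shift cm now-axes [ 0.3   0.21 16.1 ] after-turn axes [ 0.29  0.21 16.1 ]
```

View pics/w8.png

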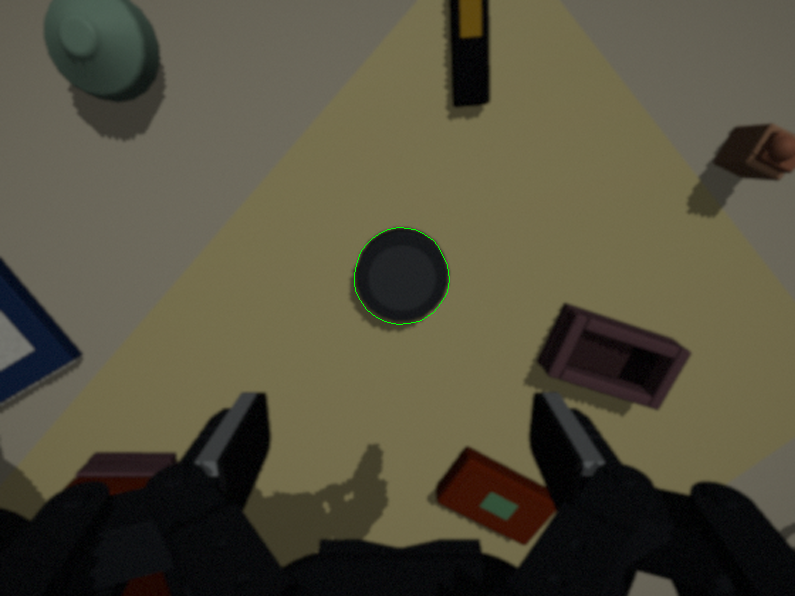

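The fit circles the small lid exactly at (401,276). That used up the views, so the rest goes by fits and forces.

```bash
python3 -m crank '[8.5,0.15,0.1,2,0, 8.5,0.15,0.1,2.2,0, 8.5,0,0,2.2,0, 8.5,0,0,2.2,0, 8.5,0,0,2.2,0, 8.5,0,0,2.2,0, 8.5,0,0,2,0, 8.5,0,0,1.1,0]' 40| grep -E "pos|ft"
python3 -m crank '[7.5,0,0,0,0, 7,0,0,0,0, 6.8,0,0,0,0, 6.5,0,0,0,0, 6.2,0,0,0,0, 5.4,0,0,0,0, 5.4,0,0,0,0, 5.4,0,0,0,0]' | grep -E "pos|ft|grip"
python3 -m crank '[5.4,0,0,0,0, 5.4,0,0,0,0, 5.4,0,0,-0.3,0, 5.4,0,0,-0.7,0, 5.4,0,0,-2,0, 5.4,0,0,-2,0, 5.4,0,0,-2,0, 5.4,0,0,0,0]' | grep -E "pos|ft|grip"
```

```text
position: [0.4533, 0.1475, -0.0357]
ft_force: [-0.4, 0.6, -0.4]
position: [0.4541, 0.1479, -0.033]
ft_force: [-3.2, -1.8, 10.3]
grip_width: 0.0602
gripper_force: 40.7
position: [0.4556, 0.1482, 0.0393]
ft_force: [0.8, 0.7, -0.6]
grip_width: 0.0602
gripper_force: 43.7
```

```bash
python3 -m crank '[5.4,-1,-1,-1.5,0, 5.4,-2,-2,-1.5,0, 5.4,-2.7,-2.7,-1.5,0, 5.4,-2.7,-2.7,-1.5,0, 5.4,-2.7,-2.7,-1,0, 5.4,-2.7,-2.7,0,0, 5.4,-2.7,-2.7,0,0, 5.4,-2.7,-2.7,0,0]' | grep -E "pos|ft|grip"
python3 -m crank '[5.4,-2.7,-2.7,0,0, 5.4,-2.7,-2.7,0,0, 5.4,-2.7,-2.7,0,0, 5.4,-2.7,-2.7,0,0, 5.4,-2.7,-2.7,0,0, 5.4,-2.7,-2.7,0,0, 5.4,-2.7,-2.6,0,0, 5.4,-2.7,-2.6,0,0]' | grep -E "pos|ft|grip"
python3 -m crank '[5.4,0,0,0,0.121, 5.4,0,0,0,0.121, 5.4,0,0,0,0.121, 5.4,0,0,0,0.121, 5.4,0,0,0,0.121, 5.4,0,0,0,0.121, 5.4,0,0,0,0.121, 5.4,0,0,0,0.121]' | grep -E "pos|ft|grip"
python3 -m crank '[5.4,0,0,0,0.121, 5.4,0,0,0,0.121, 5.4,0,0,0,0.121, 5.4,0,0,0,0.121, 5.4,0,0,0,0.121, 5.4,0,0,0,0, 5.4,0,0,0,0, 5.4,0,0,0,0]' | grep -E "pos|ft|grip"
python3 - <<'E'
from h import *
p=optics.get_image("wrist");print([(r["score"],np.round(r["at"],2)) for r in spotter.look_for(p,"stone_round_small")[:2]])
for g in(.02,.012):
  R,s=fit(p,"stone_round_small",.5415,-.3565,0,0,g);print(R,s)
show(p,[("stone_round_small",R,0)],"pics/w9.png",1.42)
plan(R[0],R[1],-.009,46.3)
s=env.observe();x,y,z=s["position"];print(fit(p,"lid_round_small",x,y,0,z+.033-.005,.012))
E
```

```text
position: [0.4594, -0.1252, 0.1057]
ft_force: [1.1, 0.1, -0.9]
grip_width: 0.0599
gripper_force: 43.8
position: [0.4677, -0.4291, 0.1051]
ft_force: [1.0, -1.2, -0.3]
grip_width: 0.0599
gripper_force: 43.8
position: [0.468, -0.4271, 0.105]
ft_force: [0.9, -0.1, -1.3]
grip_width: 0.0601
gripper_force: 43.9
position: [0.4682, -0.4273, 0.1054]
ft_force: [-0.6, -0.5, -1.0]
grip_width: 0.0598
gripper_force: 43.9
[(0.97, array([0.52, 0.19]))]
(np.float64(0.5412669595214726), np.float64(-0.35630927988923095), 0) 0.9608090071471627
(np.float64(0.5412840751060878), np.float64(-0.35606354766323783), 0) 0.9620349768361764
t 31.0667 pos [ 0.4682 -0.4274  0.1056] yaw 46.31 q6 -9.4 F [ 0.  -0.2 -0.6] grip 0.0600198778628226 43.88064086437225
 turn rad 0.0001 | shift cm now-axes [10.2   0.36 11.46] after-turn axes [10.21  0.36 11.46]
((np.float64(0.46805414616857116), np.float64(-0.42766294089622564), 0), np.float64(0.9687502982297085))
```

```bash
python3 -m crank '[5.4,1.7,0.06,0,0, 5.4,2.5,0.1,1,0, 5.4,2.5,0.1,1,0, 5.4,2,0.1,1.5,0, 5.4,1.5,0,1.5,0, 5.4,0,0,1.5,0, 5.4,0,0,1,0, 5.4,0,0,1,0]' | grep -E "pos|ft|grip"
python3 -m crank '[5.4,0,0,0.5,0, 5.4,0,0,0.3,0, 5.4,0,0,0.2,0, 5.4,0,0,0.2,0, 5.4,0,0,0.2,0, 5.4,0,0,0.1,0, 5.4,0,0,0,0, 5.4,0,0,0,0]' | grep -E "pos|ft|grip"
python3 - <<'E'
from h import *
plan(.5413,-.3562,-.009,46.3)
E
```

```text
position: [0.5414, -0.3563, 0.02]
ft_force: [-0.9, 0.0, -0.7]
grip_width: 0.0601
gripper_force: 43.9
position: [0.5415, -0.3564, 0.0059]
ft_force: [-0.5, 0.0, -1.5]
grip_width: 0.0597
gripper_force: 43.9
t 32.4 pos [ 0.5415 -0.3564  0.0059] yaw 46.18 q6 0.0 F [-0.5  0.  -1.5] grip 0.05965657216779652 43.882368206977844
 turn rad -0.0021 | shift cm now-axes [ 0.   -0.03  1.49] after-turn axes [ 0.   -0.03  1.49]
```

```bash
python3 -m crank '[5.4,0,-0.03,0.2,0, 5.4,0,0,0.2,0, 5.4,0,0,0.2,0, 5.4,0,0,0.2,0, 5.4,0,0,0.1,0, 5.4,0,0,0.1,0, 5.4,0,0,0.1,0, 5.4,0,0,0,0]' | grep -E "pos|ft"
python3 -m crank '[5.4,0,0,0.08,0, 5.4,0,0,0.08,0, 5.4,0,0,0.08,0, 5.4,0,0,0,0, 5.4,0,0,0,0, 5.4,0,0,0,0, 5.4,0,0,0,0, 5.4,0,0,0,0]' | grep -E "pos|ft"
```

```text
position: [0.5412, -0.3561, -0.0055]
ft_force: [-0.0, -0.1, -1.4]
position: [0.5413, -0.3561, -0.0076]
ft_force: [0.2, -0.9, -0.7]
```

```bash
python3 -m crank '[5.4,0,0,0.05,0, 5.4,0,0,0.05,0, 5.4,0,0,0,0, 5.4,0,0,0,0, 5.4,0,0,0,0, 5.4,0,0,0,0, 5.4,0,0,0,0, 5.4,0,0,0,0]' | grep -E "pos|ft"
```

```text
position: [0.5412, -0.3562, -0.0086]
ft_force: [-0.3, -0.2, -1.8]
```

```bash
python3 -m crank '[5.4,0,0,0.05,0, 5.4,0,0,0.05,0, 5.4,0,0,0,0, 5.4,0,0,0,0, 5.4,0,0,0,0, 5.4,0,0,0,0, 5.4,0,0,0,0, 5.4,0,0,0,0]' | grep -E "pos|ft"
```

```text
position: [0.5413, -0.3562, -0.0089]
ft_force: [-1.9, 2.2, 5.2]
```

```bash
python3 -m crank '[6.1,0,0,0,0, 6.3,0,0,0,0, 6.6,0,0,0,0, 7,0,0,0,0, 8.5,0,0,0,0, 8.5,0,0,0,0, 8.5,0,0,0,0, 8.5,0,0,-0.5,0]' | grep -E "pos|ft|grip"
python3 -m crank '[8.5,0,0,-2,0, 8.5,0,0,-3,0, 8.5,0,0,-4,0, 8.5,0,0,-4,0, 8.5,0,0,-4,0, 8.5,0,0,0,0, 8.5,0,0,0,0, 8.5,0,0,0,0]' | grep -E "time|pos|ft"
python3 - <<'E'
from h import *
p=optics.get_image("wrist")
print(fit(p,"lid_round_small",.5413,-.3562,0,.024,.015))
print(fit(p,"stone_round_small",.5413,-.3562,0,0,.015))
G["closed"]=(62,0,42);print(fit(p,"closed",.5413,-.3562,0,0,.015))
plan(.6373,.0775,.12,15)
E
```

```text
position: [0.5408, -0.3558, -0.0054]
ft_force: [-0.1, 0.3, 0.8]
grip_width: 0.0847
gripper_force: 0.0
time_s: 36.4
position: [0.5409, -0.3558, 0.1649]
ft_force: [0.5, 0.1, -1.2]
((np.float64(0.5431565513543544), np.float64(-0.35480639976337836), 0), np.float64(0.9456455075130328))
((np.float64(0.5401664397659061), np.float64(-0.35804300661589744), 0), np.float64(0.9539872971065632))
((np.float64(0.5427185414139256), np.float64(-0.3547469606000403), 0), np.float64(0.9142878042536071))
t 36.45 pos [ 0.5407 -0.3557  0.1641] yaw 46.18 q6 0.0 F [-1.  -0.1 -0.8] grip 0.08508047632982389 0.0
 turn rad 0.5442 | shift cm now-axes [ 37.94 -23.02   4.46] after-turn axes [ 20.54 -39.34   4.41]
```

```bash
python3 -m crank '[8.5,0,0,0,0.109, 8.5,0,0,0,0.109, 8.5,0,0,0,0.109, 8.5,0,0,0,0.109, 8.5,0,0,0,0.108, 8.5,1,-2,0,0, 8.5,1.7,-3.3,0,0, 8.5,1.7,-3.3,0,0]' | grep -E "pos|ft"
python3 -m crank '[8.5,1.7,-3.3,0,0, 8.5,1.7,-3.3,0,0, 8.5,1.7,-3.3,0,0, 8.5,1.7,-3.3,0,0, 8.5,1.7,-3.3,0,0, 8.5,1.7,-3.3,0,0, 8.5,1.7,-3.3,0,0, 8.5,1.7,-3.3,0,0]' | grep -E "pos|ft"
python3 -m crank '[8.5,1.7,-3.3,1.5,0, 8.5,0.7,-1.2,1.5,0, 8.5,0,0,1.5,0, 8.5,0,0,0,0, 8.5,0,0,0,0, 8.5,0,0,0,0, 8.5,0,0,0,0, 8.5,0,0,0,0]' | grep -E "time|pos|ft"
python3 - <<'E'
from h import *
p=optics.get_image("wrist")
for g in(.02,.012): R,s=fit(p,"lid_oblong_small",.6373,.0775,15,0,g);print(R,s)
try: print(fit(p,"stone_oblong_small",.5975,.2145,27.3,0,.015))
except Exception as e: print(e)
plan(R[0],R[1],-.034,R[2])
p=optics.get_image("top");
for n,a in(("stone_oblong_small",(.5975,.2145,27.3,0)),("lid_round_small",(.5413,-.3562,0,.024)),("lid_round_large",(.3925,-.2693,0,.024)),("lid_oblong_large",(.457,-.1468,-43.7,.026))):print(n,fit(p,n,*a,grow=.02))
E
```

```text
position: [0.5607, -0.2609, 0.1633]
ft_force: [0.9, 0.1, 0.6]
position: [0.6239, 0.0304, 0.1637]
ft_force: [0.8, -0.5, 0.3]
time_s: 38.45
position: [0.6363, 0.0776, 0.1212]
ft_force: [-0.3, -0.2, -0.4]
(np.float64(0.6365717081600758), np.float64(0.0773121904988056), np.float64(15.428871657475957)) 0.9723887465485933
(np.float64(0.6363545486989901), np.float64(0.07734529254909207), np.float64(15.373053084064606)) 0.9670663528943011
((np.float64(0.5988349995459421), np.float64(0.2140115848708059), np.float64(28.244977555561867)), np.float64(0.9643567539330132))
t 38.5 pos [0.6362 0.0777 0.1211] yaw 14.96 q6 71.4 F [-0.5 -0.6 -0.9] grip 0.08529476797345828 0.0
 turn rad -0.0071 | shift cm now-axes [-1.000e-02  3.000e-02  1.551e+01] after-turn axes [1.000e-02 4.000e-02 1.551e+01]
stone_oblong_small ((np.float64(0.5955571315505016), np.float64(0.21569320755239088), np.float64(22.584501252223582)), np.float64(0.8390433482810165))
lid_round_small ((np.float64(0.5397606824256225), np.float64(-0.353059887245442), 0), np.float64(0.9347552271391385))
lid_round_large ((np.float64(0.39133473438580424), np.float64(-0.26672495766841836), 0), np.float64(0.9781000664893617))
lid_oblong_large ((np.float64(0.4561193238504446), np.float64(-0.14507486360259636), np.float64(-44.04567985537005)), np.float64(0.978225806451613))
```

```bash
python3 -m crank '[8.5,0,0.04,2,-0.007, 8.5,0,0,2,0, 8.5,0,0,2,0, 8.5,0,0,2,0, 8.5,0,0,2,0, 8.5,0,0,2,0, 8.5,0,0,2,0, 8.5,0,0,1.3,0]' 40| grep -E "pos|ft"
python3 -m crank '[7,0,0,0,0, 6.5,0,0,0,0, 6,0,0,0,0, 5.6,0,0,0,0, 5.2,0,0,0,0, 4.9,0,0,0,0, 4,0,0,0,0, 4,0,0,0,0]' | grep -E "pos|ft|grip"
python3 -m crank '[4,0,0,0,0, 4,0,0,0,0, 4,0,0,0,0, 4,0,0,-0.3,0, 4,0,0,-0.7,0, 4,0,0,-2,0, 4,0,0,-2,0, 4,0,0,-2,0]' | grep -E "pos|ft|grip"
python3 - <<'E'
from h import *
s=env.observe();x,y,z=s["position"]
plan(.598,.2143,.038,27.4)
p=optics.get_image("wrist");print(fit(p,"lid_oblong_small",x,y,15.4,z+.032-.005,.012))
for c in("wrist","top"):
  try: print(fit(optics.get_image(c),"stone_oblong_small",.598,.2143,27.4,0,.015))
  except Exception as e: print(e)
E
```

```text
position: [0.6355, 0.0776, -0.0343]
ft_force: [0.5, 0.0, -0.2]
position: [0.6366, 0.0777, -0.0316]
ft_force: [-0.4, -0.3, 7.5]
grip_width: 0.0471
gripper_force: 41.8
position: [0.6358, 0.0779, 0.0384]
ft_force: [0.2, -0.5, -0.4]
grip_width: 0.0464
gripper_force: 41.3
t 40.55 pos [0.6358 0.0779 0.0384] yaw 15.42 q6 71.0 F [ 0.2 -0.5 -0.4] grip 0.04638873509056844 41.32278800010681
 turn rad -0.2092 | shift cm now-axes [ -0.02 -14.15   0.05] after-turn axes [  2.92 -13.85   0.04]
((np.float64(0.6336893517689008), np.float64(0.07786814796904624), np.float64(15.31292683639775)), np.float64(0.9858982219497241))
((np.float64(0.5988958434912501), np.float64(0.21335394125257), np.float64(28.44762561446502)), np.float64(0.9388806794236422))
((np.float64(0.5965331236154524), np.float64(0.21402368692953133), np.float64(22.28231978664149)), np.float64(0.8726035096484107))
```

```bash
python3 -m crank '[4,0,0,-2,-0.1046, 4,0,0,-2,-0.1046, 4,-1.5,-2.8,-0.7,0, 4,-1.5,-2.8,-0.7,0, 4,-1.5,-2.8,-0.6,0, 4,-1.5,-2.7,0,0, 4,-1.6,-2.7,0,0, 4,0,0,0,0]' | grep -E "pos|ft"
python3 -m crank '[4,0,0,0,0, 4,0,0,0,0, 4,0,0,0,0, 4,0,0,0,0, 4,0,0,0,0, 4,0,0,0,0, 4,0,0,0,0, 4,0,0,0,0]' | grep -E "time|pos|ft"
python3 - <<'E'
from h import *
p=optics.get_image("wrist")
for g in (.02,.012): R,s=fit(p,"stone_oblong_small",.598,.2143,27.4,0,g);print(R,s)
plan(R[0],R[1],-.006,R[2])
s=env.observe();x,y,z=s["position"]
print(fit(p,"lid_oblong_small",x,y,27.4,z+.032-.005,.012))
E
```

```text
position: [0.4998, 0.1678, 0.0963]
ft_force: [0.1, -0.6, -0.2]
time_s: 42.03
position: [0.5052, 0.1653, 0.0973]
ft_force: [0.1, -0.2, -1.6]
(np.float64(0.597511350503902), np.float64(0.2143500488955872), np.float64(27.716284119730666)) 0.9795070617557463
(np.float64(0.5974036195116301), np.float64(0.2140994146609797), np.float64(28.020870246000545)) 0.9688528435463121
t 42.0833 pos [0.5052 0.1653 0.0973] yaw 27.39 q6 68.0 F [-0.7  0.3 -1.1] grip 0.04702945975890806 41.49917721748352
 turn rad -0.011 | shift cm now-axes [10.43 -0.09 10.33] after-turn axes [10.43  0.03 10.33]
((np.float64(0.5035041577395617), np.float64(0.16483414038431568), np.float64(27.382073340766443)), np.float64(0.9811308749505119))
```

```bash
python3 -m crank '[4,1.75,-0.02,0,-0.0055, 4,2.5,-0.02,0.6,0, 4,2.5,0,1,0, 4,2.2,0,1.5,0, 4,1.55,0,1.5,0, 4,0,0,1.5,0, 4,0,0,1,0, 4,0,0,0.5,0]' | grep -E "pos|ft|grip"
python3 -m crank '[4,0,0,0.5,0, 4,0,0,0.3,0, 4,0,0,0.3,0, 4,0,0,0.2,0, 4,0,0,0.2,0, 4,0,0,0.1,0, 4,0,0,0,0, 4,0,0,0,0]' | grep -E "pos|ft|grip"
python3 - <<'E'
from h import *
plan(.5982,.2146,-.006,27.7)
E
```

```text
position: [0.597, 0.2143, 0.0197]
ft_force: [0.2, -0.8, -1.2]
grip_width: 0.047
gripper_force: 41.5
position: [0.598, 0.2145, 0.0055]
ft_force: [0.0, -0.4, -1.2]
grip_width: 0.0468
gripper_force: 41.5
t 43.4167 pos [0.598  0.2145 0.0055] yaw 27.71 q6 71.4 F [ 0.  -0.4 -1.2] grip 0.046751016172849 41.492940187454224
 turn rad 0.0002 | shift cm now-axes [0.02 0.   1.15] after-turn axes [0.02 0.   1.15]
```

```bash
python3 -m crank '[4,0,0,0.2,0, 4,0,0,0.2,0, 4,0,0,0.15,0, 4,0,0,0.15,0, 4,0,0,0.1,0, 4,0,0,0.1,0, 4,0,0,0,0, 4,0,0,0,0]' | grep -E "pos|ft"
python3 -m crank '[4,0,0,0.08,0, 4,0,0,0.07,0, 4,0,0,0,0, 4,0,0,0,0, 4,0,0,0,0, 4,0,0,0,0, 4,0,0,0,0, 4,0,0,0,0]' | grep -E "pos|ft"
```

```text
position: [0.5979, 0.2145, -0.0037]
ft_force: [-0.2, 0.4, -0.3]
position: [0.5979, 0.2145, -0.0051]
ft_force: [0.7, -0.1, -1.1]
```

```bash
python3 -m crank '[4,0,0,0.05,0, 4,0,0,0.05,0, 4,0,0,0,0, 4,0,0,0,0, 4,0,0,0,0, 4,0,0,0,0, 4,0,0,0,0, 4,0,0,0,0]' | grep -E "pos|ft"
```

```text
position: [0.598, 0.2145, -0.0056]
ft_force: [-1.7, -0.4, 6.0]
```

```bash
python3 -m crank '[4.9,0,0,0,0, 5.1,0,0,0,0, 5.4,0,0,0,0, 6,0,0,0,0, 8.5,0,0,0,0, 8.5,0,0,0,0, 8.5,0,0,0,0, 8.5,0,0,-0.5,0]' | grep -E "pos|ft|grip"
python3 -m crank '[8.5,0,0,-2,0, 8.5,0,0,-3,0, 8.5,0,0,-4,0, 8.5,0,0,-4,0, 8.5,-2,0,-2,0, 8.5,-3,0,-2,0, 8.5,-3,0,-2,0, 8.5,-2,0,0,0]' | grep -E "time|pos|ft"
python3 - <<'E'
from h import *
p=optics.get_image("wrist")
def t(p,n,a,z):
  try: r=fit(p,n,*a,z,.02);print(n,np.round(r[0],4),round(r[1],3))
  except Exception as e: print(n,"x")
t(p,"lid_oblong_small",(.598,.2145,27.7),.026);t(p,"stone_oblong_small",(.598,.2145,27.7),0)
print("top");p=optics.get_image("top")
for n,a,z in(("lid_oblong_small",(.598,.2145,27.7),.026),("lid_round_small",(.5413,-.3562,0),.024),("lid_round_large",(.3925,-.2693,0),.024),("lid_oblong_large",(.457,-.1468,-43.7),.026)):t(p,n,a,z)
p=optics.get_image("scene");print("scene")
for n,a,z in(("lid_oblong_small",(.598,.2145,27.7),.026),("lid_round_small",(.5413,-.3562,0),.024),("lid_round_large",(.3925,-.2693,0),.024),("lid_oblong_large",(.457,-.1468,-43.7),.026)):t(p,n,a,z)
for q in("seal","paperweight"):
  for r in spotter.look_for(p,q)[:1]:print(q,r["score"],np.array(r["at"])*[560,420])
E
```

```text
position: [0.5973, 0.2144, -0.0019]
ft_force: [-0.4, 0.2, -1.0]
grip_width: 0.0851
gripper_force: 0.0
time_s: 46.75
position: [0.5088, 0.1675, 0.1931]
ft_force: [0.4, -0.1, 0.3]
lid_oblong_small [ 0.598   0.2149 27.6881] 0.983
stone_oblong_small [ 0.6003  0.2156 27.7197] 0.949
top
lid_oblong_small [ 0.5992  0.2152 23.5686] 0.835
lid_round_small [ 0.5393 -0.3526  0.    ] 0.935
lid_round_large [ 0.3907 -0.2663  0.    ] 0.972
lid_oblong_large [  0.4562  -0.1451 -43.4644] 0.979
scene
lid_oblong_small [ 0.5971  0.2137 26.743 ] 0.942
lid_round_small [ 0.544  -0.3547  0.    ] 0.93
lid_round_large [ 0.3963 -0.2669  0.    ] 0.922
lid_oblong_large [  0.4589  -0.1483 -44.8485] 0.929
seal 0.67 [447.104 252.294]
paperweight 0.7 [222.096 252.714]
```

```bash
python3 -c "
from rig import env
print(env.close_job())"
```

```text
the job is handed in; nothing more can be done
None
```

All four lids are on their matching inkstones, set down on light contact and checked in the cameras to within about 2–4 mm, with the seal and paperweight untouched; the job was handed in at about 47 s and no verdict came back.

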